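# Clear the 3D printer's bed

## Task

Clear the printer's red bed for the next job. First slide the scraper, blade first, all the way into the slot of its holder and let go of it there; then take the honeycomb cover by its upright fin, lift it off the bed and finish while still holding it, steady and level, about 10 cm above the bed and still over it. Keep the cover level all the way and leave the filament spool, the coaster and the glue stick where they are.

Things in the scene. Friction and masses are not known exactly. Their poses are not given: they have to be found in the camera images.
- bed: Printer bed: fixed red plate 270 (x) by 360 (y) mm at a small yaw, flat top 30 mm above the table; two small black clips (10 mm tall, wire loops to 26 mm) on its far edge at y = -120 and +120, thin rods and a low bar (30 mm) beyond. Cover and scraper lie on it side by side, either one on the left. Origin: on the table under the plate's centre; z up.
- cover: Finished print, black plastic, loose on the bed: flat honeycomb panel 118 (x) by 102 (y) by 8 mm (treat as solid) with one upright fin in its middle, 60 long (x), 12 thick (y), from 8 to 42 mm above the underside. Origin: centre of its underside; z up, x along the fin. Centre of mass under the middle of the fin. 0.1 to 0.25 kg.
- scraper: Scraper lying flat on the bed, 180 mm long: wooden handle 24 wide, 22 thick from x = -90 to +15, steel blade 50 wide, 3 thick from x = +15 to +90, undersides flush. The handle points roughly to the robot. Origin: centre of the underside; +x to the blade's tip, z up. 0.12 kg.
- scraper_tip (a point): Middle of the blade's front edge, at the underside of the blade (scraper x = +90 mm, z = 0). Its axes are the scraper's.
- scraper_grip (a point): Point inside the handle near the scraper's centre of mass, where it balances: scraper x = -20 mm, 11 mm above the underside.
- holder: Scraper holder left or right of the bed: fixed grey block 190 (x) by 84 mm, x into the slot, open end roughly to the robot. x -95 to +10: flat ledge 12 mm high for the handle. x +10 to +90: hood, top at 32 mm, with a level slot in its front, 58 wide, 9 high (12 to 21 mm above the table, floor flush with the ledge), 70 deep, closed at the back. Origin: on the table under its centre.
- slot_mouth (a point): Middle of the slot's front opening, on the slot floor (holder x = +10 mm, 12 mm above the table).
- slot_end (a point): Middle of the slot's closed back, on the slot floor (holder x = +80 mm, 12 mm above the table). With the blade home the scraper's tip is here and the handle's front stands 5 mm before the mouth.
- spool: Small filament spool lying flat on the table, 110 mm across, 45 mm high, orange filament between black flanges; on the other side of the bed from the holder. Not to be moved. Origin: centre of its underside.
- coaster: Small black honeycomb coaster without a fin, 55 by 66 by 6 mm, on the table beyond the bed at the other side from the glue stick. Not to be moved. Origin: centre of its underside.
- glue: Glue stick standing on the table beyond the bed, at the left or right, 29 mm across, 92 mm high, white with blue cap. Not to be moved. Origin: centre of its underside.

How it is judged:
On the way, in this order (a step that is already met when the one before it is completed fails the run):
1. the scraper's blade is fully in the holder's slot and let go (x of scraper_tip in the frame of slot_end between -0.012 and 0.004 m and y of scraper_tip in the frame of slot_end between -0.008 and 0.008 m and z of scraper_tip in the frame of slot_end between -0.004 and 0.008 m and angle between the x axis of scraper and the x axis of holder, either way round below 0.2 rad and contact force between scraper and the fingers below 0.1 N), for 0.2 s.
2. the cover is lifted clear of the bed and held level (z of cover in the frame of bed above 0.1 m and angle between cover's own z axis and vertical below 0.1 rad and contact force between cover and the fingers above 1 N and contact force between cover and bed below 0.1 N), for 1 s.
At the end, for the whole second after the job is handed in: The scraper lies with its blade in the holder's slot, tip within 12 mm of the middle of the slot's back (8 mm sideways), let go; the gripper holds the cover still and level (within 0.1 rad), its underside 70 to 170 mm above the bed's top and its centre within 170 mm of the bed's centre (all of step 1 and all of step 2 and z of cover in the frame of bed below 0.2 m and horizontal distance between cover and bed below 0.17 m and linear speed of cover below 0.02 m/s and angular speed of cover below 0.15 rad/s); the arm keeps its last pose, push and grip.
It fails at once if the cover is tipped by more than 0.25 rad (angle between cover's own z axis and vertical above 0.25 rad).
It fails at once if the spool is moved by more than 30 mm (distance of spool from where it was at the start of the episode above 0.03 m).
It fails at once if the coaster is moved by more than 30 mm (distance of coaster from where it was at the start of the episode above 0.03 m).
It fails at once if the glue stick is moved by more than 30 mm (distance of glue from where it was at the start of the episode above 0.03 m).
It also fails if it takes over 61 s, if anything falls off the work surface, if the arm or the gripper's body presses on something with over 40 N, if the wrist force passes 120 N, or if a joint passes its speed limit or range.

## Robot

A 7-joint arm with a two-finger parallel gripper is mounted at the origin on the work surface. World frame = base frame: x ahead of the robot, y to its left, z up, the work surface at z = 0. Lengths are in m, angles in rad, forces in N, time in s.
With the tool pointing down it reaches from about 0.35 to 0.9 m from the base axis. Payload 19.9 kg.
Tool frame: the origin (TCP) lies between the finger pads; the fingertips stand 19 mm ahead of it and the grasp point (between the pads) is the TCP; z points along the fingers, y is the line along which they close (so a half turn about z gives the same grasp; the last joint's range is limited). The gripper opens to 94 mm and grips with 3 to 60 N. Pads are 16 mm wide; open, the fingers measure 119 mm over their backs; the gripper's body (75 mm by 177 mm) begins 78 mm behind the grasp point.
Start: joints at [1.252, 0.417, -0.01, 1.614, 0.005, 1.111, -0.053], TCP at [0.171, -0.601, 0.224] pointing down, gripper open.
Joint ranges: [-2.81, 2.81], [-0.39, 2.02], [-1.27, 1.25], [0.06, 2.57], [-1.19, 4.33], [0.19, 2], [-2.82, 2.82]. Speed limits (rad/s): [1.89, 1.89, 2.39, 2.39, 3.01, 3.01, 3.01].

## Interface

Orientations are given as a 3x3 rotation matrix whose columns are the frame's x, y, z axes.
In Python, from rig import robot gives the robot as it stands. Calls block until the motion is done:
- robot.move_ptp(position, orientation): joint-space move of the TCP to a pose.
- robot.move_linear(position, velocity=0.15, frame=None, threshold=None): straight line of the TCP; frame=None keeps the orientation; velocity is the mean speed in m/s. With threshold (N) it stops when the force on the tool has changed by that much, and returns True; else False.
- robot.goto_joints(angles): joint-space move.
- robot.gripper_to(opening): finger opening in m; the grip force is fixed at half the most; returns when the fingers have stopped.
- robot.pause(seconds).
- robot.ik(position, orientation): joint angles nearest the present ones, or None.
- robot.get_state(): the state.
- robot.grab_frame(name): name is "side" or "top" or "wrist"; returns the picture (400x640x3 uint8, red, green, blue); there is no depth.
- robot.camera_info(name): a dict with "fx", "fy", "cx", "cy" (pixels), "rvec" (rotation vector, rad) and "tvec" (3), from world to camera coordinates, as OpenCV has them. Camera axes: x right, y down, z forward; pixel columns grow to the right and rows downward; lengths in m; the calibration is good to about 2 mm. A picture is of the moment at which its call begins: read the wrist's pose just before it. camera_info takes no time and is no camera call; for the wrist camera it gives the pose at the moment of the call.
A pose or a line that the arm cannot do raises robot.PlanningError and nothing moves.
- robot.sign_off(): hands the job in; it is judged then, once.
The state is a dict: "time": time; "qpos": joint angles; "joint_vel": joint speeds; "effort": joint torques, N m; "ee_pos": TCP position; "tool_rot": TCP orientation; "force": force on the tool from outside, world axes, zero at the start; "moment": the same for the moment, N m; "opening": finger opening in m; "grasp_force": force on a finger pad.
Only numpy, scipy, OpenCV 4.12 (cv2) and the standard library are available. Lean on these libraries where they do the work, as an engineer would, in place of code of your own. Each camera call takes 0.05 s, during which the arm holds its last target. There are 200 camera calls.

## Working session

There is one attempt and no reset: what is moved stays moved. The work goes in short steps, each a Python script; the robot and the scene stay as the last script left them, time stands still between calls to the robot, and variables do not carry over. Pictures are saved under pics/ and viewed, at most 10 in all, crops included, and the job is handed in when it is done.

```bash
mkdir -p pics; ls; python3 - <<'E'
from rig import robot
import cv2
for n in("top","side"):
    im=robot.grab_frame(n);cv2.imwrite(f"pics/{n}0.png",im[:,:,::-1])
    print(n,robot.camera_info(n))
s=robot.get_state();print(s)
E
```

```text
pics
top {'fx': 410.64345929654615, 'fy': 410.64345929654615, 'cx': 317.30081602214153, 'cy': 200.35535941921646, 'rvec': array([ 2.09448699, -2.14712231,  0.18664693]), 'tvec': array([0.01791924, 0.64696436, 0.98723553])}
side {'fx': 464.2067620727689, 'fy': 464.2067620727689, 'cx': 321.1260238308627, 'cy': 198.80679074372438, 'rvec': array([ 2.45317224, -0.16653385,  0.04296518]), 'tvec': array([-0.63345981,  0.10187518,  1.17197283])}
{'time': 0.1, 'qpos': array([ 1.25147918,  0.41791021, -0.01029927,  1.61409792,  0.00471796,
        1.11071438, -0.05300843]), 'joint_vel': array([-1.52124330e-03, -2.35908558e-03,  9.78741934e-06, -3.29520670e-03,
        7.09884399e-04, -1.34108038e-03,  5.73645430e-04]), 'effort': array([ 3.38785634e-03, -8.52578902e+01,  6.42126817e-01, -4.26692998e+01,
       -4.86805709e-02,  1.64141343e-02,  1.86324701e-04]), 'ee_pos': array([ 0.17130753, -0.60073479,  0.22389715]), 'tool_rot': array([[ 9.61655256e-01,  2.74260838e-01, -4.01899896e-04],
       [ 2.74261113e-01, -9.61654708e-01,  1.03121706e-03],
       [-1.03666472e-04, -1.10190082e-03, -9.99999388e-01]]), 'force': array([-0.27534293,  1.7496395 ,  0.68423821]), 'moment': array([ 0.01478248, -0.02128178, -0.0189551 ]), 'grasp_force': 0.0, 'opening': 0.094262242071636}
```

View pics/top0.png

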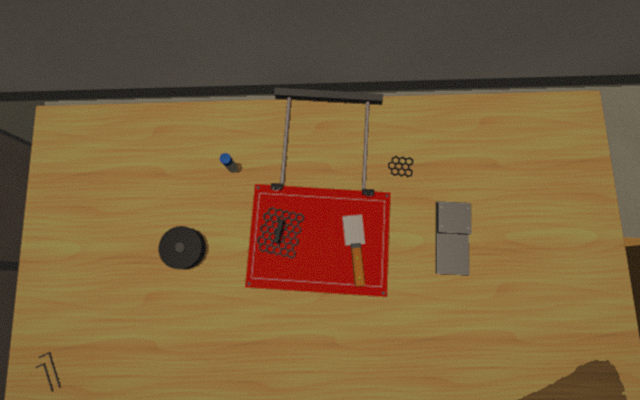

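View pics/side0.png

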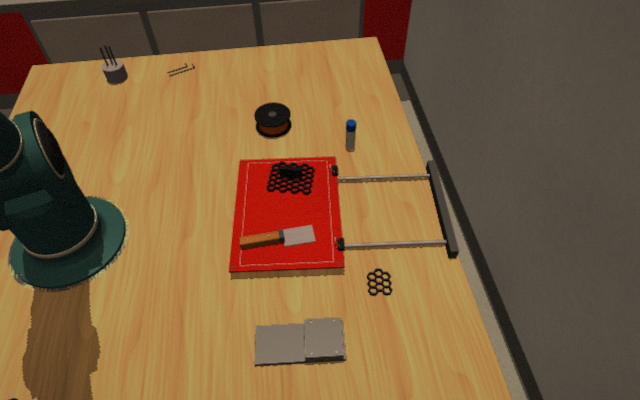

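The top picture shows the scraper from handle end (360,284) to tip (353,215), the cover's fin at about (280,231), and the holder from (453,275) at the front to (455,203) at the back. The spool (181,248) is on the left. The side picture agrees with this. Next I'll take coarse positions and then look closer with the wrist camera.

```bash
cat > h.py <<'E'
from rig import robot
import cv2, numpy as np
def cam(i): return cv2.Rodrigues(i["rvec"])[0], np.array(i["tvec"]), np.array([[i["fx"],0,i["cx"]],[0,i["fy"],i["cy"]],[0,0,1]])
def onz(i,uv,z):
    R,t,K=cam(i); d=R.T@np.linalg.solve(K,[*uv,1]); c=-R.T@t
    return c+d*(z-c[2])/d[2]
def tri(i1,p1,i2,p2):
    P=[K@np.c_[R,t] for R,t,K in (cam(i1),cam(i2))]
    X=cv2.triangulatePoints(P[0],P[1],np.float64(p1).reshape(2,1),np.float64(p2).reshape(2,1)).ravel()
    return X[:3]/X[3]
def proj(i,X):
    R,t,K=cam(i); p=K@(R@np.array(X)+t); return p[:2]/p[2]
def down(a):  # tool z down, closing line (tool y) at world angle a
    y=np.array([np.cos(a),np.sin(a),0]); z=np.array([0,0,-1.]); return np.c_[np.cross(y,z),y,z]
E
python3 - <<'E'
from h import *
np.set_printoptions(precision=4,suppress=True)
t=robot.camera_info("top");s=robot.camera_info("side")
for n,p,z in(("hend",(360,284),.052),("tip",(353.5,215),.033),("fintop",(280,231),.072),("holdfront",(453,275),.012),("holdback",(455,203),.032),("spool",(181,248),.045),("glue",(226,159),.092)):print(n,onz(t,p,z))
for n,p,q in(("hend",(360,284),(240,241)),("tip",(353.5,215),(314,235)),("hf",(453,275),(255.5,345)),("hb",(455,203),(344,339))):print(n,tri(t,p,s,q))
w=robot.camera_info("wrist");st=robot.get_state();R,tt,K=cam(w)
print("cam in tool",st["tool_rot"].T@(-R.T@tt-st["ee_pos"]),"\n",st["tool_rot"].T@R.T,K)
E
```

```text
hend [ 0.4356 -0.0986  0.052 ]
tip [ 0.6111 -0.091   0.033 ]
fintop [0.5698 0.0964 0.072 ]
holdfront [ 0.4519 -0.3421  0.012 ]
holdback [ 0.6361 -0.3565  0.032 ]
spool [0.5358 0.3511 0.045 ]
glue [0.7533 0.2295 0.092 ]
hend [ 0.4335 -0.0992  0.0488]
tip [ 0.6106 -0.0916  0.0273]
hf [ 0.4529 -0.3428  0.0095]
hb [ 0.6393 -0.36    0.0213]
cam in tool [ 0.0689  0.0014 -0.1608] 
 [[-0.0007 -0.9717 -0.2363]
 [ 1.     -0.0006 -0.0006]
 [ 0.0004 -0.2363  0.9717]] [[320.9092   0.     321.2859]
 [  0.     320.9092 200.4118]
 [  0.       0.       1.    ]]
```

```bash
python3 - <<'E'
from h import *
import json
log=[]
def snap(n):
    i=robot.camera_info("wrist"); im=robot.grab_frame("wrist")
    cv2.imwrite(f"pics/{n}.png",im[:,:,::-1]); log.append((n,{k:np.array(v).tolist() for k,v in i.items()})); return im
R=down(-np.pi/2)
ims=[]
robot.move_ptp([.50,-.40,.17],R); robot.pause(.2); ims.append(snap("h1"))
robot.move_linear([.50,-.30,.17],.25); robot.pause(.2); ims.append(snap("h2"))
robot.move_ptp([.48,-.13,.17],R); robot.pause(.2); ims.append(snap("s1"))
robot.move_linear([.48,-.05,.17],.25); robot.pause(.2); ims.append(snap("s2"))
json.dump(dict(log),open("cams.json","w"))
cv2.imwrite("pics/mosaic.png",cv2.resize(np.vstack([np.hstack(ims[:2]),np.hstack(ims[2:])]),(800,500),interpolation=cv2.INTER_AREA)[:,:,::-1])
s=robot.get_state();print(s["time"],s["qpos"])
E
```

```text
4.2833 [ 0.25031241  0.23940937 -0.2369677   2.00734666  0.07114749  0.90271224
 -1.59654776]
```

View pics/mosaic.png

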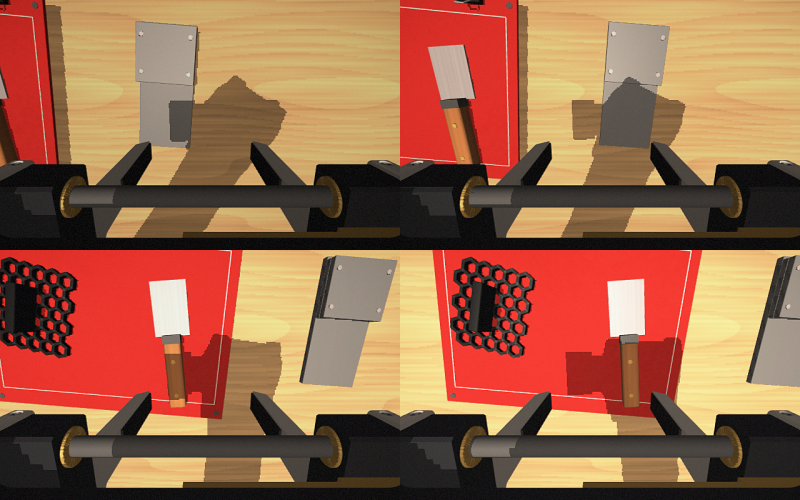

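The mosaic (1.6 px per picture px) shows the holder in h1 and h2, and the scraper in s1 and s2. I'll enlarge crops to read the corners.

```bash
python3 - <<'E'
import cv2,numpy as np
def c(n,x,y):
    im=cv2.imread(f"pics/{n}.png")[y:y+236,x:x+160]; im=cv2.resize(im,None,fx=2.5,fy=2.5,interpolation=cv2.INTER_CUBIC)
    for k in range(0,160,20): cv2.putText(im,str(x+k),(int(k*2.5),8),0,.3,(0,255,0),1); cv2.line(im,(int(k*2.5),10),(int(k*2.5),16),(0,255,0))
    for k in range(0,236,20): cv2.putText(im,str(y+k),(0,int(k*2.5)+4),0,.3,(0,255,0),1); cv2.line(im,(22,int(k*2.5)),(28,int(k*2.5)),(0,255,0))
    return im
cv2.imwrite("pics/ch.png",np.hstack([c("h1",190,18),c("h2",300,18)]))
cv2.imwrite("pics/cs.png",np.hstack([c("s1",190,26),c("s2",285,26)]))
E
```

```text
(no output)
```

View pics/ch.png

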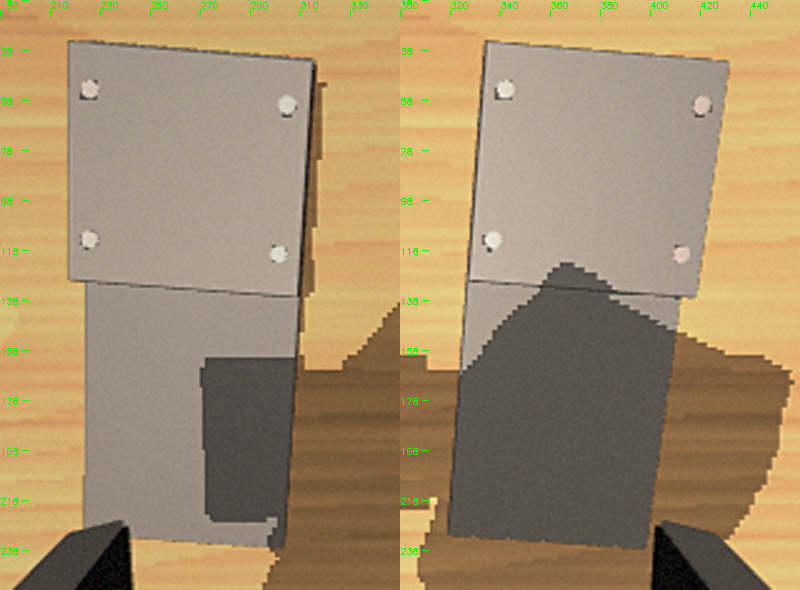

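View pics/cs.png

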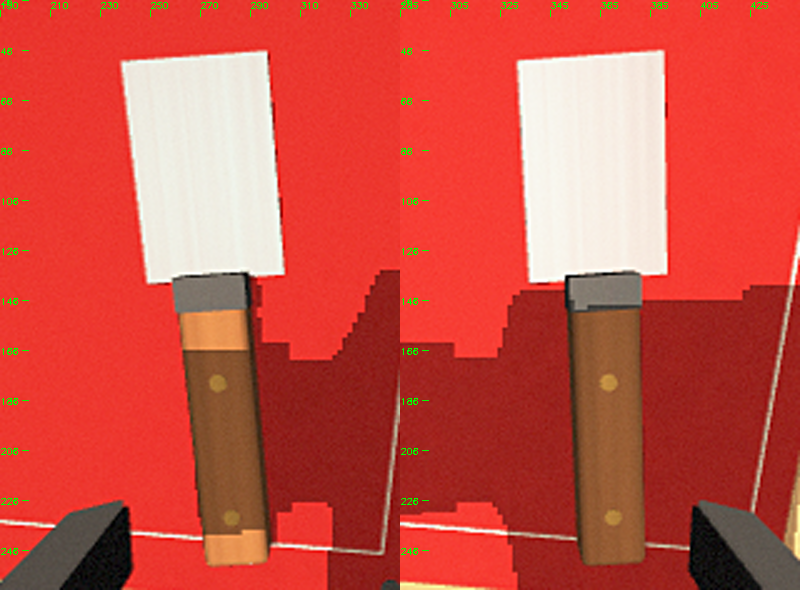

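The enlarged crops give clear corners for the hood top and ledge front of the holder, and for the blade and the handle top of the scraper. I'll triangulate them with the crop pixels divided by 2.5 plus the crop origin.

```bash
python3 - <<'E'
from h import *
import json
np.set_printoptions(precision=4,suppress=True)
C=json.load(open("cams.json"))
def T(a,b,oa,ob,L):
    r={}
    for n,p,q in L:
        r[n]=tri(C[a],np.array(oa)+np.array(p)/2.5,C[b],np.array(ob)+np.array(q)/2.5);print(n,r[n])
    return r
h=T("h1","h2",(190,18),(300,18),[("BL",(69,41),(86,41)),("BR",(315,61),(329,61)),("FL",(70,279),(70,280)),("FR",(299,297),(296,297)),("LFR",(285,548),(248,548)),
 ("r1",(89,90),(105,90)),("r2",(287,105),(302,105)),("r3",(89,240),(93,240)),("r4",(278,254),(281,254))])
s=T("s1","s2",(190,26),(285,26),[("TL",(122,62),(118,61)),("TR",(267,51),(264,51)),("BL",(148,283),(130,283)),("BR",(284,273),(267,273)),("HFL",(173,279),(167,279)),("HFR",(248,273),(241,273)),("HEL",(205,566),(183,566)),("HER",(267,560),(244,561))])
ang=lambda a,b:np.arctan2(*(b-a)[1::-1])
print("holder yaw",ang(h["FL"]+h["FR"],h["BL"]+h["BR"]),ang(h["FR"],h["FL"])-np.pi/2,ang(h["BR"],h["BL"])-np.pi/2,"mouth",(h["FL"]+h["FR"])/2,"back",(h["BL"]+h["BR"])/2)
print("scr yaw",ang(s["HEL"]+s["HER"],s["TL"]+s["TR"]),ang(s["HEL"]+s["HER"],s["HFL"]+s["HFR"]),"tip",(s["TL"]+s["TR"])/2,"end",(s["HEL"]+s["HER"])/2)
E
```

```text
Traceback (most recent call last):
  File "h.py", line 8, in tri
    P=[K@np.c_[R,t] for R,t,K in (cam(i1),cam(i2))]
                                  ~~~^^^^
  File "h.py", line 3, in cam
    def cam(i): return cv2.Rodrigues(i["rvec"])[0], np.array(i["tvec"]), np.array([[i["fx"],0,i["cx"]],[0,i["fy"],i["cy"]],[0,0,1]])
                       ~~~~~~~~~~~~~^^^^^^^^^^^
cv2.error: OpenCV(4.12.0) :-1: error: (-5:Bad argument) in function 'Rodrigues'
> Overload resolution failed:
>  - src is not a numpy array, neither a scalar
>  - Expected Ptr<cv::UMat> for argument 'src'
```

```bash
sed -i 's/Rodrigues(i\["rvec"\])/Rodrigues(np.array(i["rvec"]))/' h.py; cat > m.py <<'E'
from h import *
import json
np.set_printoptions(precision=4,suppress=True)
C=json.load(open("cams.json"))
def T(a,b,oa,ob,L):
    r={}
    for n,p,q in L:
        r[n]=tri(C[a],np.array(oa)+np.array(p)/2.5,C[b],np.array(ob)+np.array(q)/2.5);print(n,r[n])
    return r
h=T("h1","h2",(190,18),(300,18),[("BL",(69,41),(86,41)),("BR",(315,61),(329,61)),("FL",(70,279),(70,280)),("FR",(299,297),(296,297)),("LFR",(285,548),(248,548)),
 ("r1",(89,90),(105,90)),("r2",(287,105),(302,105)),("r3",(89,240),(93,240)),("r4",(278,254),(281,254))])
s=T("s1","s2",(190,26),(285,26),[("TL",(122,62),(118,61)),("TR",(267,51),(264,51)),("BL",(148,283),(130,283)),("BR",(284,273),(267,273)),("HFL",(173,279),(167,279)),("HFR",(248,273),(241,273)),("HEL",(205,566),(183,566)),("HER",(267,560),(244,561))])
ang=lambda a,b:np.arctan2(*(b-a)[1::-1])
print("holder yaw",ang(h["FL"]+h["FR"],h["BL"]+h["BR"]),ang(h["FR"],h["FL"])-np.pi/2,ang(h["BR"],h["BL"])-np.pi/2,"mouth",(h["FL"]+h["FR"])/2,"back",(h["BL"]+h["BR"])/2)
print("scr yaw",ang(s["HEL"]+s["HER"],s["TL"]+s["TR"]),ang(s["HEL"]+s["HER"],s["HFL"]+s["HFR"]),"tip",(s["TL"]+s["TR"])/2,"end",(s["HEL"]+s["HER"])/2)
E
python3 m.py
```

```text
BL [ 0.6419 -0.3134  0.0307]
BR [ 0.6358 -0.3975  0.0289]
FL [ 0.5623 -0.3081  0.0326]
FR [ 0.5558 -0.3912  0.0305]
LFR [ 0.4515 -0.3836  0.0126]
r1 [ 0.6258 -0.3199  0.0336]
r2 [ 0.6209 -0.3878  0.0335]
r3 [ 0.5761 -0.3163  0.0335]
r4 [ 0.5711 -0.3839  0.0334]
TL [ 0.609  -0.0616  0.0333]
TR [ 0.6121 -0.1114  0.0336]
BL [ 0.5344 -0.0664  0.0334]
BR [ 0.5378 -0.116   0.0338]
HFL [ 0.5365 -0.0784  0.0484]
HFR [ 0.5384 -0.1042  0.0467]
HEL [ 0.432  -0.0861  0.0527]
HER [ 0.4334 -0.109   0.0509]
holder yaw -0.07257798951618451 -0.07808877579920148 -0.07200914536273473 mouth [ 0.559  -0.3497  0.0316] back [ 0.6388 -0.3555  0.0298]
scr yaw 0.062151415815742274 0.059188387611066866 tip [ 0.6106 -0.0865  0.0334] end [ 0.4327 -0.0975  0.0518]
```

Heights match the text. The scraper yaw is 0.061 and the holder yaw is -0.073. Next step: grasp the scraper, lift it, carry it to just in front of the slot and check the tip.

```bash
cat >> h.py <<'E'
HY=-.0725; SY=.061
MOUTH=np.array([.559,-.3497,.012]); hx=np.array([np.cos(HY),np.sin(HY),0]); END=MOUTH+.07*hx
GH=.0215  # TCP above the scraper's underside
def tcp_for_tip(dx,dz): return END+(dx-.110)*hx+[0,0,GH+dz]   # tip dx from slot end, dz above floor
E
python3 - <<'E'
from h import *
import json
np.set_printoptions(precision=4,suppress=True)
tip=np.array([.6106,-.0865,.030]); g=tip-.11*np.array([np.cos(SY),np.sin(SY),0])+[0,0,GH]
robot.move_ptp(g+[0,0,.06],down(SY-np.pi/2))
print(robot.move_linear(g,.08,threshold=15))
robot.gripper_to(0.0); s=robot.get_state(); print(s["opening"],s["grasp_force"],s["ee_pos"],g,s["force"])
robot.move_linear(g+[0,0,.10],.12)
p=tcp_for_tip(-.10,.06)
robot.move_ptp(p,down(HY-np.pi/2)); robot.pause(.3)
s=robot.get_state(); print(s["time"],s["ee_pos"],p,s["opening"],s["grasp_force"])
i=robot.camera_info("wrist"); im=robot.grab_frame("wrist")
cv2.imwrite("pics/g1.png",im[:,:,::-1]); json.dump({k:np.array(v).tolist() for k,v in i.items()},open("g1.json","w"))
t=END-.10*hx+[0,0,.06]; ly=np.array([-hx[1],hx[0],0])
for k in(-1,1): print("expect blade top corner",proj(i,t+k*.025*ly+[0,0,.003]))
for k in(-1,1): print("expect hood corner",proj(i,MOUTH+k*.042*ly+[0,0,.02]))
cv2.imwrite("pics/g1c.png",cv2.resize(im[0:240,200:440],None,fx=2.5,fy=2.5,interpolation=cv2.INTER_CUBIC)[:,:,::-1])
E
```

```text
False
0.02366300506425129 29.98034566640854 [ 0.5008 -0.0932  0.0515] [ 0.5008 -0.0932  0.0515] [ 0.6137  1.3761 -0.5213]
8.975 [ 0.4199 -0.3389  0.0937] [ 0.4194 -0.3396  0.0935] 0.023695651857924452 29.979686737060547
expect blade top corner [369.4671  41.9547]
expect blade top corner [272.18    41.9155]
expect hood corner [388.52     6.3139]
expect hood corner [253.4861   6.271 ]
```

View pics/g1c.png

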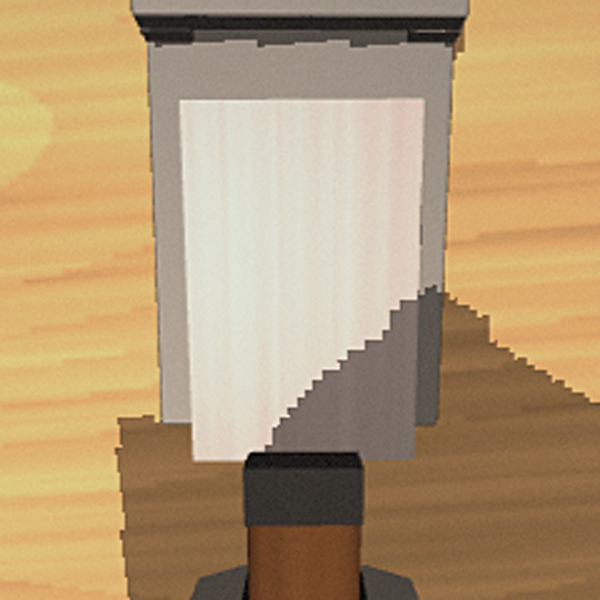

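The blade front corners at full-frame (271.6,40) and (370,39.6) and the hood front corners at (253,5) and (387,5) lie within 2 px of prediction, so the scraper is well aligned. I'll insert it now.

```bash
python3 - <<'E'
from h import *
np.set_printoptions(precision=4,suppress=True)
def st(n): s=robot.get_state(); print(n,round(s["time"],2),s["ee_pos"],s["force"],s["opening"]); return s
robot.move_linear(tcp_for_tip(-.10,.0015),.1); st("low")
print(robot.move_linear(tcp_for_tip(-.04,.0015),.06,threshold=10)); s=st("mid")
c=robot.move_linear(tcp_for_tip(-.003,.0015),.04,threshold=10); s=st("in"); print(c,"along:",(s["ee_pos"]-tcp_for_tip(0,0))@hx)
E
```

```text
low 9.76 [ 0.4196 -0.3397  0.0353] [ 0.6021  0.2778 -1.4747] 0.024207794694824487
False
mid 10.91 [ 0.4788 -0.344   0.035 ] [ 0.4169 -0.1845 -0.5589] 0.02371279632853862
in 11.98 [ 0.5159 -0.3466  0.035 ] [-0.3488  0.1061 -1.1306] 0.023814369746390996
False along: -0.003246390801070853
```

Inserted with no contact. I'll lower it slightly, release, retreat, and look at it.

```bash
python3 - <<'E'
from h import *
import json
np.set_printoptions(precision=4,suppress=True)
print(robot.move_linear(tcp_for_tip(-.003,-.0002),.02,threshold=6)); s=robot.get_state();print(s["ee_pos"],s["force"])
robot.gripper_to(.06); robot.pause(.3)
robot.move_linear(tcp_for_tip(-.003,.10),.15)
log={}
def snap(n):
    log[n]={k:np.array(v).tolist() for k,v in robot.camera_info("wrist").items()}; im=robot.grab_frame("wrist"); cv2.imwrite(f"pics/{n}.png",im[:,:,::-1]); return im
robot.pause(.2); a=snap("in1"); t=robot.grab_frame("top")
i=log["in1"]; ly=np.array([-hx[1],hx[0],0])
for x,y in((-.075,.012),(-.075,-.012),(-.18,.012),(-.18,-.012)): print("expect handle",proj(i,END+x*hx+y*ly+[0,0,.022]))
robot.gripper_to(.094)
robot.move_ptp([.48,.05,.17],down(-np.pi/2)); robot.pause(.2); b=snap("c1")
robot.move_linear([.48,.13,.17],.25); robot.pause(.2); c=snap("c2")
json.dump(log,open("cams2.json","w"))
cr=lambda im,x,y:cv2.resize(im[y:y+300,x:x+200],None,fx=2,fy=2,interpolation=cv2.INTER_CUBIC)
cv2.imwrite("pics/in1c.png",a[:,:,::-1])
def pos(X): return [int(v) for v in proj(robot.camera_info("wrist"),X)]
for n in("c1","c2"): print(n,proj(log[n],[.57,.096,.072]))
cv2.imwrite("pics/cc.png",np.hstack([b[:240,:],c[:240,:]])[:,:,::-1])
print(robot.get_state()["time"])
P=[np.clip(proj(log[n],[.57,.096,.05])-[100,110],0,[440,160]).astype(int) for n in("c1","c2")]; print(P)
q=[cv2.resize(im[y:y+220,x:x+200],None,fx=2,fy=2,interpolation=cv2.INTER_CUBIC) for im,(x,y) in zip((b,c),P)]
cv2.imwrite("pics/cc.png",np.hstack(q)[:,:,::-1])
E
```

```text
False
[ 0.5162 -0.3468  0.0335] [0.122  0.2742 2.4321]
expect handle [305.6359 161.6004]
expect handle [335.3504 161.5855]
expect handle [307.0947 280.1783]
expect handle [334.1982 280.1828]
c1 [258.9983  94.8743]
c2 [362.7402  94.5801]
17.5333
[array([163,   0]), array([259,   0])]
```

View pics/in1c.png

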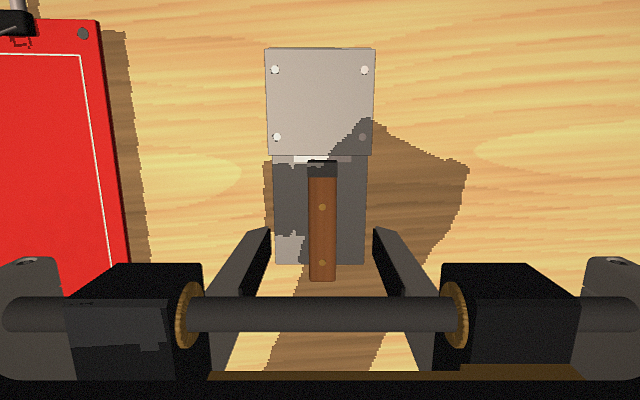

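View pics/cc.png

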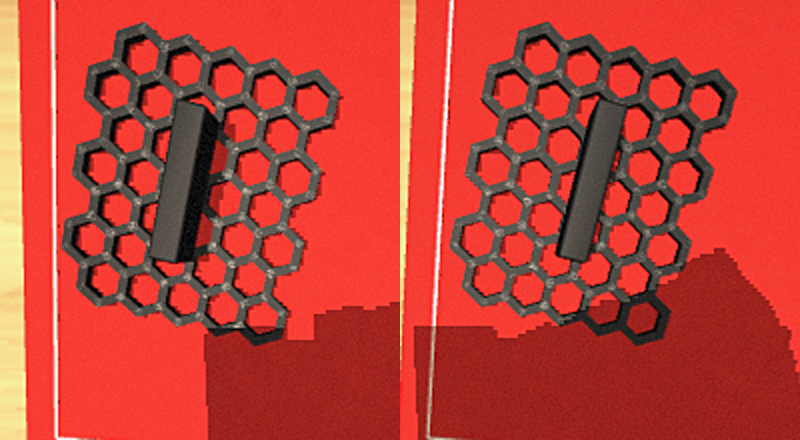

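The scraper sits in the slot: its handle front is at (307–338,160), where it was expected, and it is let go. The cover pair shows the fin, with its top around (185,180) in the left crop and (590,180) in the right. I'll enlarge with brightening for exact corners.

```bash
python3 - <<'E'
import cv2,numpy as np
def c(n,x,y):
    im=cv2.imread(f"pics/{n}.png")[y:y+100,x:x+65]; im=cv2.resize(im,None,fx=6,fy=6,interpolation=cv2.INTER_CUBIC)
    return (255*(im/255.)**.5).astype(np.uint8)
cv2.imwrite("pics/fin.png",np.hstack([c("c1",225,40),c("c2",325,40)]))
E
```

```text
(no output)
```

View pics/fin.png

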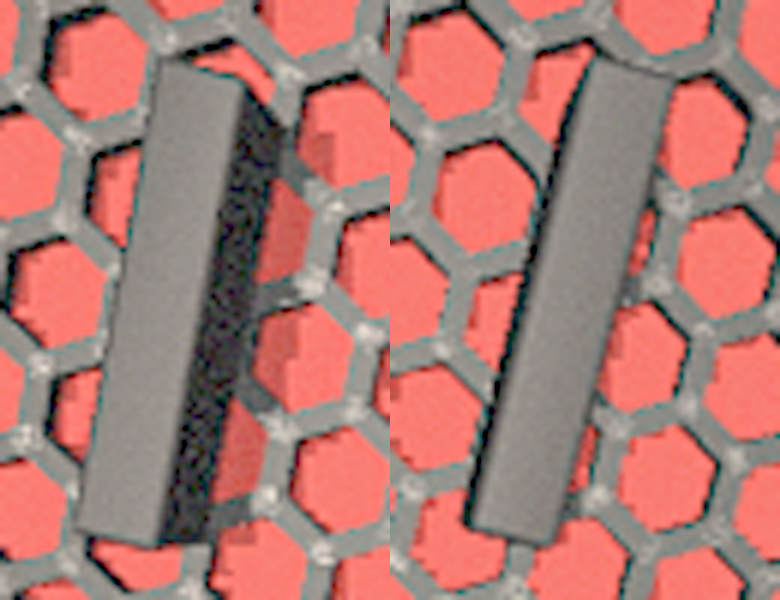

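Fin top corners (enlarged ÷6 + origin) read well in both views. I'll triangulate, grasp the fin and lift slowly.

```bash
python3 - <<'E'
from h import *
import json
np.set_printoptions(precision=4,suppress=True)
C=json.load(open("cams2.json"))
A=[(163,60),(240,80),(80,527),(160,544)];B=[(210,58),(282,80),(82,526),(162,544)]
X=np.array([tri(C["c1"],np.array([225,40])+np.array(p)/6,C["c2"],np.array([325,40])+np.array(q)/6) for p,q in zip(A,B)]);print(X)
d=X[0]+X[1]-X[2]-X[3]; yaw=np.arctan2(d[1],d[0]); c=X.mean(0); print(yaw,c,np.linalg.norm(d[:2])/2)
assert abs(c[2]-.072)<.004 and abs(np.linalg.norm(d[:2])/2-.06)<.005
g=np.array([c[0],c[1],.061])
def st(n): s=robot.get_state(); print(n,round(s["time"],2),s["ee_pos"],s["force"],s["opening"],s["grasp_force"])
robot.move_ptp(g+[0,0,.06],down(yaw-np.pi/2))
print(robot.move_linear(g,.06,threshold=10)); st("down")
robot.gripper_to(0.); st("grip")
robot.move_linear(g+[0,0,.10],.06); robot.pause(1.2); st("up")
im=robot.grab_frame("side"); top=robot.grab_frame("top")
cv2.imwrite("pics/fin2.png",np.vstack([im[130:370,200:480],top[140:300,200:480]])[:,:,::-1])
E
```

```text
[[0.6015 0.0992 0.074 ]
 [0.5993 0.09   0.0726]
 [0.5453 0.1141 0.0694]
 [0.543  0.1035 0.0699]]
-0.24747341543485318 [0.5722 0.1017 0.0715] 0.05802605540770277
False
down 19.19 [0.5725 0.1018 0.0614] [-0.1421 -0.0379  0.5512] 0.0941363779531049 0.0
grip 20.42 [0.5722 0.1018 0.061 ] [ 0.0986  1.2838 -0.3103] 0.011729875484493852 29.99993920326233
up 23.43 [0.5722 0.1017 0.161 ] [ 0.5318 -0.0117 -1.6236] 0.011664147708899559 29.999587833881378
```

View pics/fin2.png

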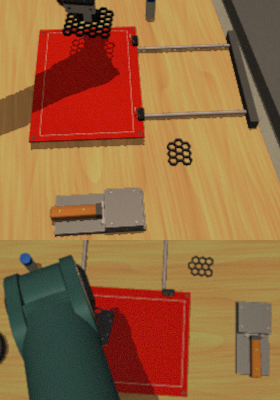

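The picture shows the cover held level above the bed, its opening matching the fin thickness at 30 N grip. The scraper is home in its holder and the other objects are untouched. The cover is about 0.10 m from the bed's centre, within limits.

```bash
python3 -c "
from rig import robot
print(robot.sign_off())"
```

```text
the job is handed in; nothing more can be done
None
```

The job is handed in, with the verdict not shown to me: the scraper is in its holder's slot and let go, and the cover is held by its fin about 10 cm above the bed, looking level in the last picture.

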